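# Hang the corner plate level on the finishing stand

## Robot

A 6-joint arm with a two-finger parallel gripper is mounted at the origin on the work surface. World frame = base frame: x ahead of the robot, y to its left, z up, the work surface at z = 0. Lengths are in m, angles in rad, forces in N, time in s.
With the tool pointing down it reaches from about 0.375 to 0.9 m from the base axis. Payload 3.1 kg.
Tool frame: the origin (TCP) lies at the very end of the fingers, on their centre line; the grasp point (between the pads) lies 19 mm behind it; z points along the fingers, y is the line along which they close (so a half turn about z gives the same grasp; the last joint's range is limited). The gripper opens to 85 mm and grips with 20 to 120 N. Pads are 22 mm wide; open, the fingers measure 114 mm over their backs; the gripper's body (76 mm by 85 mm) begins 54 mm behind the grasp point. The pads swing forward as they close: fully open they stand 13 mm farther back than shut.
Start: joints at [0.953, 0.527, 1.433, -0, 1.181, -0.178], TCP at [0.266, 0.566, 0.231] pointing down, gripper open.
Joint ranges: [-3.08, 3.08], [-0.75, 2.2], [0.22, 2.44], [-1.43, 4.57], [0, 2.65], [-2.85, 2.85]. Speed limits (rad/s): [2.79, 2.79, 3.14, 3.14, 3.14, 3.14].

## Interface

Orientations are given as a 3x3 rotation matrix whose columns are the frame's x, y, z axes.
In Python, from plant import observe, grab_frame, camera_info, job_done gives the robot as it stands. The module is installed in compiled form; this text tells all that it offers.
- The arm moves only by the tool carry_out, never from a script. Its argument "steps" is a list of rows, each a list of 7 numbers: the turn, a rotation vector about the tool's x, y, z in rad, then the shift along the tool's x, y, z in cm, then the closure in counts, from 0 (fully open) to 255 (shut). In form: [[ax, ay, az, x, y, z, gripper], ...]. A call has exactly 5 rows; each row shifts and turns the commanded pose from where the row before left it, along the tool's axes as they then stand; what a row does not reach is not made up. A row lasts 1/10 s, in which the tool goes at most 50 mm and 8.59 degrees, less where a joint would pass 70% of its speed; a pose out of reach is approached as far as the arm can. A call is refused whole if a number of a shift passes 5 or a number of a turn 0.15, either way. A call with a gripper value outside its range is refused whole. The fingers move at their own pace and stop on an object; "squeeze" is the grip in N (left out, the last holds). Time passes only in rows, so rows that do not move let the fingers close, or fill a call up. It gives the time, the measured TCP pose, the force, the opening and the grip force at its end, in the units of the state.
- observe(): the state, without advancing time (a new reading comes with each control period).
- grab_frame(name): name is "side" or "top" or "wrist"; returns the picture (420x560x3 uint8, blue, green, red); there is no depth.
- camera_info(name): a dict with "fx", "fy", "cx", "cy" (pixels), "dist_coeffs" ([k1, k2, p1, p2, k3] as OpenCV has them; the pictures are not rectified), "extrinsics" (4x4, takes a point from world to camera coordinates); the wrist camera has in their place "mount" (4x4, takes a point from camera to tool coordinates, whose origin is the TCP and whose axes are the flange's). Camera axes: x right, y down, z forward; pixel columns grow to the right and rows downward; lengths in m; the calibration is good to about 2 mm. A picture is of the moment at which its call begins: read the wrist's pose just before it. camera_info takes no time and is no camera call.
- job_done(): hands the job in; it is judged then, once.
The state is a dict: "t": time; "joints": joint angles; "qd": joint speeds; "joint_torque": joint torques, N m; "tool_pos": TCP position; "ee_rot": TCP orientation; "wrist_force": force on the tool from outside, world axes, zero at the start; "torque": the same for the moment, N m; "gripper_width": opening from 0.0 (shut) to 1.0 (fully open); "grip_force": force on a finger pad.
Only numpy, scipy, OpenCV 4.12 (cv2) and the standard library are available. Lean on these libraries where they do the work, as an engineer would, in place of code of your own. Each camera call takes 0.05 s, during which the arm holds its last target. There are 200 camera calls.

## Task

Take the corner plate that stands in the front slot of the rack, the one nearest the robot, and hang it on the finishing stand's peg by whichever of its four holes lets it hang level, with its long bottom edge down. Ease the hole over the ball end without forcing it and slide the plate gently home until it sits against the peg's collar, then let go so that it hangs freely. Leave the other two plates and everything else on the bench where they are.

Things in the scene. Friction and masses are not known exactly. Their poses are not given: they have to be found in the camera images.
- plate_a_mid (a point): Short L corner plate, grey 12 mm board, on edge in a rack slot. Axes: x through the thickness, y along its length, z up. Point: middle of the thickness, half-way up (72 mm from top and bottom edges), y = 0. Bottom bar y = -50 to 90 mm, 50 mm high. Upright part above it y = -50 to 50 mm. Four round 14 mm through holes in a level row 40 mm above this point, at y = -31, -11, +9 and +29 mm.
- plate_a: The same plate, same axes; origin on its bottom edge, 72 mm below plate_a_mid. Solid recycled-plastic board of even thickness (12 mm) and density all over, 0.16 to 0.33 kg; top edge flat, 144 mm above the bottom edge.
- plate_b_mid (a point): Long L corner plate, grey 12 mm board, on edge in a rack slot. Axes: x through the thickness, y along its length, z up. Point: middle of the thickness, half-way up (72 mm from top and bottom edges), y = 0. Bottom bar y = -170 to 50 mm, 50 mm high. Upright part above it y = -50 to 50 mm. Four round 14 mm through holes in a level row 40 mm above this point, at y = -33, -13, +7 and +27 mm.
- plate_b: The same plate, same axes; origin on its bottom edge, 72 mm below plate_b_mid. Solid recycled-plastic board of even thickness (12 mm) and density all over, 0.16 to 0.33 kg; top edge flat, 144 mm above the bottom edge.
- plate_c_mid (a point): Offset tee corner plate, grey 12 mm board, on edge in a rack slot. Axes: x through the thickness, y along its length, z up. Point: middle of the thickness, half-way up (72 mm from top and bottom edges), y = 0. Bottom bar y = -100 to 60 mm, 50 mm high. Upright part above it y = -50 to 50 mm. Four round 14 mm through holes in a level row 40 mm above this point, at y = -29, -9, +11 and +31 mm.
- plate_c: The same plate, same axes; origin on its bottom edge, 72 mm below plate_c_mid. Solid recycled-plastic board of even thickness (12 mm) and density all over, 0.16 to 0.33 kg; top edge flat, 144 mm above the bottom edge.
- rack: Wooden rack fixed on the bench; origin under its middle, x from its front (robot's side) to its back. Base board 235 x 270 mm, 15 mm thick, on which the plates stand, in three slots along y between strips that rise to 45 mm: front slot at x = -75 mm (nearest the robot), middle 0, back 75. Slots 17 mm wide. One plate in each, in any order.
- stand: Steel finishing stand fixed on the bench; origin on the bench under its mast, z up; foot 130 x 150 x 10 mm. A level peg sticks out of the telescopic mast along the stand's -x at y = 0. The mast is clamped wherever the last user left it: the peg's axis is 175 to 205 mm above the bench; the height is NOT reported and must be seen or felt. The clamp holds against 50 N.
- stand_home (a point): Point on the bench under the middle of a plate that is fully home (stand x = -96 mm). Peg, as x in the stand's frame: head block at the mast +13 to -13 mm (10 mm above the axis); 11 mm sleeve to -84; collar 20 mm across, front face at -90; 8 mm round shaft from -90 to -138; 10 mm ball at the free end, centre -138. All on one level axis.
- drill: bystander: cordless drill standing on its battery, 200 mm long, 180 mm high; origin under its middle. Leave where it is
- film_roll: bystander: roll of wrapping film on end, 90 mm across, 122 mm high; origin under its middle. Leave where it is
- offcut_a: bystander: brown plank offcut 160 x 75 x 22 mm; origin under its middle. Leave where it is
- offcut_b: bystander: brown plank offcut 110 x 60 x 22 mm; origin under its middle. Leave where it is
- tape: bystander: tape measure 68 x 36 x 62 mm; origin under its middle. Leave where it is
- hammer: bystander: hammer lying flat, about 280 mm long, 30 mm high; origin under its middle. Leave where it is
- bolt: bystander: loose 90 mm steel bolt, 15 mm high; origin under its middle. Leave where it is
- paint_tin: bystander: red tin 86 mm across, 105 mm high; origin under its middle. Leave where it is

How it is judged:
By the outcome, as a careful person would: the job done as asked, in the order asked, and still so for the second after the job is handed in, with the robot touching nothing.
It also fails if it takes over 72 s, if anything falls off the work surface, if the arm or the gripper's body presses on something with over 40 N, if the wrist force passes 120 N, or if a joint passes its speed limit or range.

## Working session

There is one attempt and no reset: what is moved stays moved. The work goes in short steps, Python scripts to look and compute and a tool call to move; the robot and the scene stay as the last step left them, time stands still between calls to the robot, and variables do not carry over. Pictures are saved under pics/ and viewed, at most 10 in all, crops included, and the job is handed in when it is done.

Besides the shell and the picture viewer there is one more tool, called as name([rows], argument=value, ...), one row to a line, values as JSON. carry_out: Moves the arm, as the interface text tells. Its arguments: {"type":"object","properties":{"steps":{"type":"array"},"squeeze":{"type":"number"}},"required":["steps"]}

```bash
mkdir -p pics; python3 - <<'E'
from plant import *
import cv2,json
s=observe();print(s)
for n in("side","top"):
    cv2.imwrite(f"pics/{n}0.png",grab_frame(n))
for n in("side","top","wrist"):
    print(n,camera_info(n))
E
```

```text
{'t': 0.0, 'joints': array([ 9.52494468e-01,  5.28488740e-01,  1.43391674e+00,  9.36230395e-06,
        1.18138478e+00, -1.78500404e-01]), 'qd': array([ 6.53235059e-04, -4.63561057e-05, -9.80104815e-04, -3.58604509e-04,
       -1.46984492e-03,  8.56436752e-04]), 'joint_torque': array([ 7.27804963e-04, -4.42342329e+01, -1.78025579e+01, -3.56753608e-04,
        8.53006291e-03, -3.13714793e-05]), 'tool_pos': array([0.26564695, 0.56493993, 0.23031515]), 'ee_rot': array([[-9.04834441e-01,  4.25761663e-01, -1.28090423e-03],
       [ 4.25763403e-01,  9.04832767e-01, -1.78572814e-03],
       [ 3.98709534e-04, -2.16115047e-03, -9.99997585e-01]]), 'wrist_force': array([ 0.68536803, -0.21047213, -0.68460352]), 'torque': array([ 0.05718105,  0.03008426, -0.00358617]), 'grip_force': 0.0, 'gripper_width': 0.9992197395281275}
side {'fx': 409.0887795954899, 'fy': 409.0887795954899, 'cx': 280.0888190773843, 'cy': 207.24502462487362, 'dist_coeffs': array([-0.11604641,  0.        ,  0.        ,  0.        ,  0.        ]), 'extrinsics': array([[ 0.95665042, -0.29085204, -0.01500218, -0.5376235 ],
      
[... 474 characters left out ...]
55838, -0.13583119,  0.55358214],
       [ 0.13588059, -0.01327879, -0.99063623,  1.41976011],
       [ 0.        ,  0.        ,  0.        ,  1.        ]])}
wrist {'fx': 377.3383753327033, 'fy': 377.3383753327033, 'cx': 277.58117009042445, 'cy': 209.6523871313732, 'dist_coeffs': array([0.01434666, 0.        , 0.        , 0.        , 0.        ]), 'mount': array([[ 2.03292697e-04, -9.52537327e-01, -3.04421746e-01,
         7.75464738e-02],
       [ 9.99999915e-01,  3.03020197e-04, -2.80352408e-04,
         9.39108134e-04],
       [ 3.59292070e-04, -3.04421663e-01,  9.52537308e-01,
        -1.42880354e-01],
       [ 0.00000000e+00,  0.00000000e+00,  0.00000000e+00,
         1.00000000e+00]])}
```

View pics/side0.png

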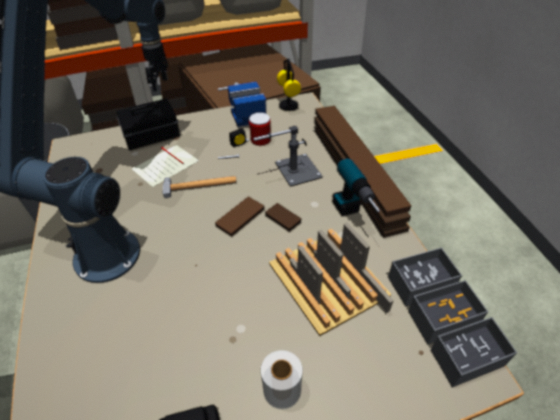

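View pics/top0.png

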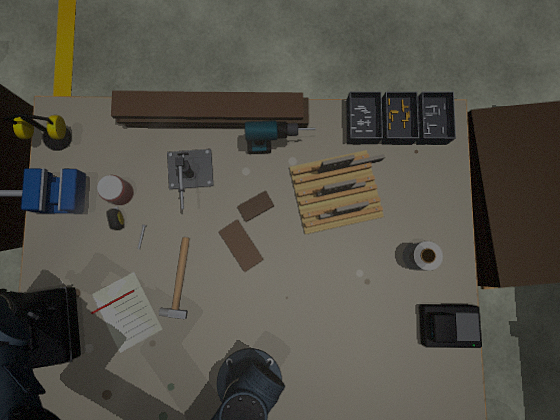

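```bash
python3 - <<'E'
import cv2,numpy as np
t=cv2.imread("pics/top0.png");s=cv2.imread("pics/side0.png")
a=cv2.resize(t[140:240,280:390],None,fx=5,fy=5,interpolation=3) #550x500
b=cv2.resize(t[140:220,160:220],None,fx=4,fy=4,interpolation=3) #240x320
c=cv2.resize(s[120:190,250:310],None,fx=4,fy=4,interpolation=3) #240x280
im=np.zeros((600,800,3),np.uint8);im[:500,:550]=a;im[:320,555:795]=b;im[320:600,555:795]=c
cv2.imwrite("pics/c1.png",cv2.convertScaleAbs(im,alpha=1.5))
d=cv2.resize(s[220:332,265:400],None,fx=5,fy=5,interpolation=3)
cv2.imwrite("pics/c2.png",cv2.convertScaleAbs(d,alpha=1.5))
E
```

```text
(no output)
```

View pics/c1.png

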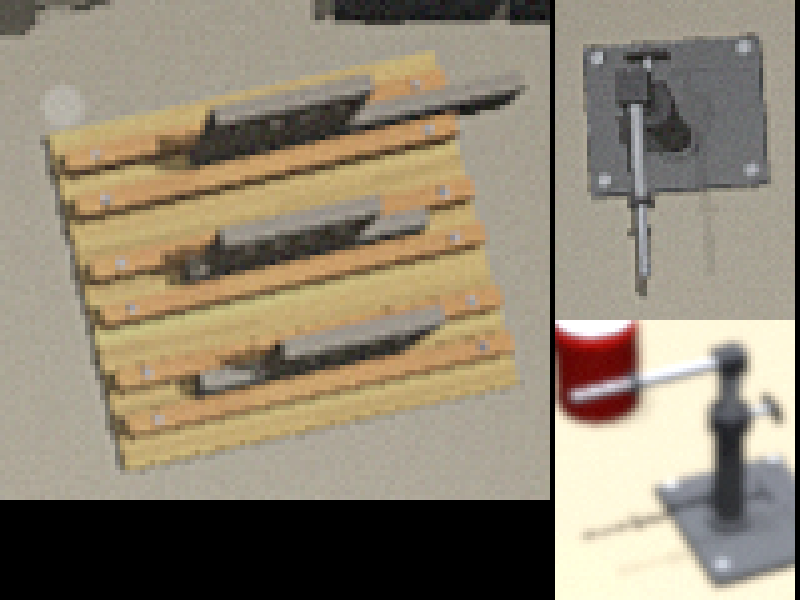

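View pics/c2.png

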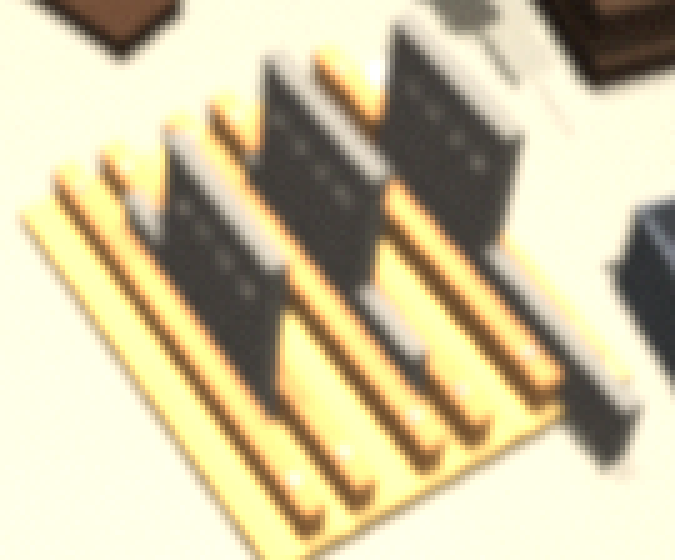

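```bash
cat > h.py <<'E'
import numpy as np,cv2
from scipy.optimize import least_squares
from plant import *
I={n:camera_info(n) for n in("side","top","wrist")}
def ext(n,s=None):
    if n!="wrist": return I[n]["extrinsics"]
    T=np.eye(4);T[:3,:3]=s["ee_rot"];T[:3,3]=s["tool_pos"]
    return np.linalg.inv(T@I[n]["mount"])
def proj(n,P,E=None):
    E=I[n]["extrinsics"] if E is None else E;c=I[n]
    K=np.array([[c["fx"],0,c["cx"]],[0,c["fy"],c["cy"]],[0,0,1]])
    r=cv2.Rodrigues(E[:3,:3])[0]
    return cv2.projectPoints(np.atleast_2d(P).astype(float),r,E[:3,3],K,c["dist_coeffs"])[0][:,0]
def Rz(a): return np.array([[np.cos(a),-np.sin(a),0],[np.sin(a),np.cos(a),0],[0,0,1]])
def fit(f,x0):
    "f(x)->residual"
    r=least_squares(f,x0,loss="soft_l1");return r.x,r.fun
E
python3 - <<'E'
from h import *
# rack: x,y,yaw ; local pts
L=np.array([[.1175,.135,.015],[.1175,-.135,.015],[-.1175,.135,.015],[-.1175,-.135,.015]])
U=np.array([[45,135],[435,50],[122,468],[518,383]])/5+[280,140]-.4
f=lambda x:(proj("top",L@Rz(x[2]).T+[x[0],x[1],0])-U).ravel()
x,r=fit(f,[.6,-.25,.2]);print("rack",x,r.round(1))
# plate upright in front slot, offset y0: predict features
for y0 in(-.03,0,.03):
    P=np.array([[-.081,.05,.159],[-.081,-.05,.159],[-.069,-.05,.159],[-.081,.09,.065],[-.081,.05,.159]])+[0,y0,0]
    P=P@Rz(x[2]).T+[x[0],x[1],0]
    print(y0,((proj("top",P)-[280,140]+.4)*5).round(),((proj("side",P)-[265,220]+.4)*5).round().tolist())
S=np.array([[.065,.075,.01],[.065,-.075,.01],[-.065,.075,.01],[-.065,-.075,.01]])
US=np.array([[583,45],[760,35],[592,198],[770,185]]);US=(US-[555,0])/4+[160,140]-.375
tip_t=np.array([642,291]);tip_t=(tip_t-[555,0])/4+[160,140]-.375
tip_s=np.array([572,397]);tip_s=(tip_s-[555,320])/4+[250,120]-.375
g=lambda x:(proj("top",S@Rz(x[2]).T+[x[0],x[1],0])-US).ravel()
y,r=fit(g,[.7,.2,.05]);print("stand",y,r.round(1))
k=lambda p:np.r_[proj("top",p)[0]-tip_t,proj("side",p)[0]-tip_s]
t,r=fit(k,[.55,.2,.19]);print("tip",t,r.round(1),"local",Rz(y[2]).T@(t-[y[0],y[1],0]))
E
```

```text
rack [ 0.61907927 -0.28702965  0.21903959] [ 0.5 -0.5 -0.6  0.1  0.4  0.2 -0.3  0.1]
-0.03 [[314. 351.]
 [474. 316.]
 [469. 297.]
 [230. 383.]
 [314. 351.]] [[187.0, 160.0], [296.0, 300.0], [317.0, 290.0], [145.0, 220.0], [187.0, 160.0]]
0 [[266. 361.]
 [426. 327.]
 [421. 307.]
 [185. 393.]
 [266. 361.]] [[156.0, 121.0], [262.0, 256.0], [282.0, 246.0], [117.0, 183.0], [156.0, 121.0]]
0.03 [[218. 372.]
 [378. 337.]
 [373. 318.]
 [140. 403.]
 [218. 372.]] [[127.0, 84.0], [229.0, 214.0], [249.0, 205.0], [91.0, 148.0], [127.0, 84.0]]
stand [0.69516472 0.20703536 0.08085185] [ 0.2  0.6  0.1 -0.  -0.2 -0.2 -0.1 -0.3]
tip [0.52634269 0.19574873 0.18633149] [ 0.1 -1.5 -2.2  0.2] local [-0.16918209  0.00238495  0.18633149]
```

```bash
cat >> h.py <<'E'
from scipy.spatial.transform import Rotation as Ro
def down(phi): # tool z down, tool y at world angle phi
    y=np.array([np.cos(phi),np.sin(phi),0]);z=np.array([0,0,-1.]);return np.c_[np.cross(y,z),y,z]
def plan(pt,phi,n,g,dec=2):
    s=observe();p=s["tool_pos"].copy();R=Ro.from_matrix(s["ee_rot"]);pt=np.array(pt,float)
    T=Ro.from_matrix(down(phi));out=[]
    for i in range(n):
        d=np.round(R.inv().apply((pt-p)/(n-i))*100,dec);w=np.round((R.inv()*T).as_rotvec()/(n-i),3)
        out.append([*w.tolist(),*d.tolist(),g]);p=p+R.apply(d/100);R=R*Ro.from_rotvec(w)
        if i%5==4: print("[%s]"%",".join(str(o) for o in out[-5:]))
    print("end",p.round(4))
E
python3 - <<'E'
from h import *
plan([.54,.21,.35],.08,15,0,1)
E
```

```text
[[-0.0, 0.0, 0.07, -2.7, -1.4, -0.8, 0],[-0.0, 0.0, 0.07, -2.7, -1.2, -0.8, 0],[-0.0, 0.0, 0.07, -2.8, -1.0, -0.8, 0],[-0.0, 0.0, 0.07, -2.9, -0.8, -0.8, 0],[-0.0, 0.0, 0.07, -2.9, -0.6, -0.8, 0]]
[[-0.0, 0.0, 0.07, -3.0, -0.4, -0.8, 0],[-0.0, 0.0, 0.07, -3.0, -0.1, -0.8, 0],[-0.0, 0.0, 0.07, -3.0, 0.1, -0.8, 0],[-0.0, 0.0, 0.07, -3.0, 0.3, -0.8, 0],[-0.0, 0.0, 0.07, -2.9, 0.5, -0.8, 0]]
[[-0.0, 0.0, 0.07, -2.9, 0.7, -0.8, 0],[-0.0, 0.0, 0.07, -2.9, 0.9, -0.8, 0],[-0.0, 0.0, 0.07, -2.8, 1.0, -0.8, 0],[-0.001, 0.001, 0.07, -2.7, 1.3, -0.8, 0],[-0.0, 0.0, 0.071, -2.6, 1.4, -0.7, 0]]
end [0.54   0.2101 0.3497]
```

carry_out([
  [0,0,0.07,-2.7,-1.4,-0.8,0],
  [0,0,0.07,-2.7,-1.2,-0.8,0],
  [0,0,0.07,-2.8,-1.0,-0.8,0],
  [0,0,0.07,-2.9,-0.8,-0.8,0],
  [0,0,0.07,-2.9,-0.6,-0.8,0],
])

```text
t: 0.6
tool_pos: [0.3566, 0.4452, 0.2711]
ee_rot: [[-0.702, 0.712, -0.001], [0.712, 0.702, -0.001], [0.0, -0.001, -1.0]]
wrist_force: [0.5, -0.9, -0.1]
gripper_width: 1.002
grip_force: 0.0
```

carry_out([
  [0,0,0.07,-3.0,-0.4,-0.8,0],
  [0,0,0.07,-3.0,-0.1,-0.8,0],
  [0,0,0.07,-3.0,0.1,-0.8,0],
  [0,0,0.07,-3.0,0.3,-0.8,0],
  [0,0,0.07,-2.9,0.5,-0.8,0],
])

```text
t: 1.1
tool_pos: [0.4495, 0.3276, 0.3112]
ee_rot: [[-0.415, 0.91, -0.001], [0.91, 0.415, -0.0], [0.0, -0.001, -1.0]]
wrist_force: [-0.9, 0.6, -1.1]
gripper_width: 1.001
grip_force: 0.0
```

carry_out([
  [0,0,0.07,-2.9,0.7,-0.8,0],
  [0,0,0.07,-2.9,0.9,-0.8,0],
  [0,0,0.07,-2.8,1.0,-0.8,0],
  [0,0,0.07,-2.7,1.3,-0.8,0],
  [0,0,0.07,-2.6,1.4,-0.7,0],
])

```text
t: 1.6
tool_pos: [0.5407, 0.2093, 0.3503]
ee_rot: [[-0.078, 0.997, -0.001], [0.997, 0.078, -0.0], [0.0, -0.001, -1.0]]
wrist_force: [0.8, -0.7, 0.0]
gripper_width: 1.002
grip_force: 0.0
```

```bash
python3 - <<'E'
from h import *
import pickle
s=observe();im=grab_frame("wrist");pickle.dump(s,open("w1.pkl","wb"));cv2.imwrite("pics/w1.png",im);print(s["tool_pos"],s["ee_rot"].round(3),abs(s["qd"]).max())
E
```

```text
[0.54068575 0.20931877 0.35025646] [[-0.078  0.997 -0.001]
 [ 0.997  0.078 -0.   ]
 [ 0.    -0.001 -1.   ]] 0.4693642231945575
```

View pics/w1.png

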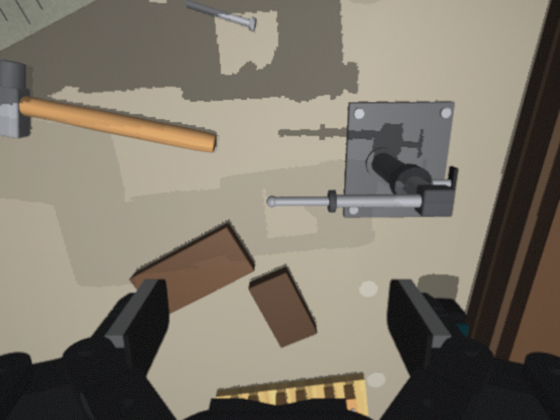

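carry_out([
  [0,0,0,-4,0,0,0],
  [0,0,0,-4,0,0,0],
  [0,0,0,-2,0,0,0],
  [0,0,0,0,0,0,0],
  [0,0,0,0,0,0,0],
])

```text
t: 2.15
tool_pos: [0.5481, 0.1108, 0.3499]
ee_rot: [[-0.08, 0.997, -0.001], [0.997, 0.08, 0.001], [0.001, -0.001, -1.0]]
wrist_force: [-0.1, 0.3, -0.2]
gripper_width: 1.006
grip_force: 0.0
```

```bash
python3 - <<'E'
from h import *
import pickle
s=observe();im=grab_frame("wrist");pickle.dump(s,open("w2.pkl","wb"));cv2.imwrite("pics/w2.png",im)
a=cv2.imread("pics/w1.png")[85:235,250:470];b=im[0:150,240:460]
cv2.imwrite("pics/c3.png",cv2.resize(np.vstack([a,b]),None,fx=2,fy=2,interpolation=3)[:600]);print(s["tool_pos"])
E
```

```text
[0.54810832 0.11078972 0.34994846]
```

View pics/c3.png

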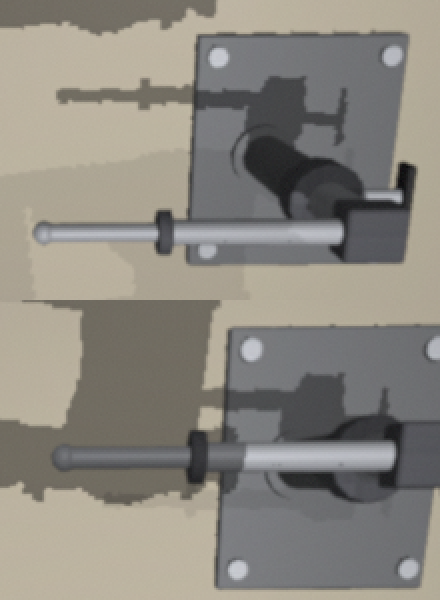

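```bash
python3 - <<'E'
from h import *
import pickle
s1=pickle.load(open("w1.pkl","rb"));s2=pickle.load(open("w2.pkl","rb"))
L=np.array([-.138,-.087,-.013])
U1=np.array([[42,232.5],[165,232.5],[343,232.5]])/2+[250,85]-.25
U2=np.array([[61,457],[199,457],[396,456]])/2+[240,-150]-.25
def P(x): return np.c_[x[0]+L*np.cos(x[3]),x[1]+L*np.sin(x[3]),np.full(3,x[2])]
tt=np.array([181.4,211.6]);ts=np.array([253.8,138.9])
f=lambda x:np.r_[(proj("wrist",P(x),ext("wrist",s1))-U1).ravel(),(proj("wrist",P(x),ext("wrist",s2))-U2).ravel()]
x,r=fit(f,[.68,.2,.19,.08]);print("stand",x,r.round(1),P(x)[0])
print("top/side tip",proj("top",P(x)[0]),tt,proj("side",P(x)[0]),ts)
x0=.08
plan([.535+.0,-.25,.35],.219,15,0,1)
E
```

```text
stand [0.6749248  0.20812964 0.18865926 0.08109865] [ 1.   1.   0.1  0.8 -0.6  0.6  1.5 -0.6 -0.4 -0.8 -1.1 -0.6] [0.53737836 0.19695029 0.18865926]
top/side tip [[181.03698861 207.10988965]] [181.4 211.6] [[254.77789498 137.67510365]] [253.8 138.9]
[[-0.0, -0.0, -0.009, -2.4, -0.3, -0.0, 0],[-0.0, -0.0, -0.009, -2.4, -0.3, -0.0, 0],[-0.0, -0.0, -0.009, -2.4, -0.3, -0.0, 0],[-0.0, -0.0, -0.009, -2.4, -0.3, -0.0, 0],[-0.0, -0.0, -0.009, -2.4, -0.4, -0.0, 0]]
[[-0.0, -0.0, -0.009, -2.4, -0.4, -0.0, 0],[-0.0, -0.0, -0.009, -2.4, -0.4, -0.0, 0],[-0.0, -0.0, -0.009, -2.4, -0.4, -0.0, 0],[-0.0, -0.0, -0.009, -2.3, -0.5, -0.0, 0],[-0.0, -0.0, -0.009, -2.4, -0.5, -0.0, 0]]
[[-0.0, -0.0, -0.01, -2.3, -0.5, -0.0, 0],[-0.0, -0.0, -0.009, -2.3, -0.5, -0.0, 0],[-0.0, -0.0, -0.01, -2.4, -0.5, -0.0, 0],[-0.0, -0.0, -0.009, -2.3, -0.6, -0.0, 0],[-0.001, -0.001, -0.01, -2.3, -0.6, -0.0, 0]]
end [ 0.5348 -0.2496  0.3498]
```

```bash
python3 - <<'E'
from h import *
import pickle
s1=pickle.load(open("w1.pkl","rb"));s2=pickle.load(open("w2.pkl","rb"))
S=np.array([[.065,.075,.01],[.065,-.075,.01],[-.065,.075,.01],[-.065,-.075,.01]])
c2=np.array([[231,328],[219,587],[427,587]])/2+[240,-150]-.25
g=lambda x:(proj("wrist",S[[2,3,1]]@Rz(x[2]).T+[x[0],x[1],0],ext("wrist",s2))-c2).ravel()
x,r=fit(g,[.68,.2,.08]);print("foot w2",x,r.round(1))
c1=np.array([[198,35],[187,263],[405,263],[408,35]])/2+[250,85]-.25
g=lambda x:(proj("wrist",S[[2,3,1,0]]@Rz(x[2]).T+[x[0],x[1],0],ext("wrist",s1))-c1).ravel()
x,r=fit(g,[.68,.2,.08]);print("foot w1",x,r.round(1))
print(proj("top",S@Rz(x[2]).T+[x[0],x[1],0]))
P=np.array([.5374,.197,.1887])
t=cv2.imread("pics/top0.png")
a=t[195:220,170:195].max(2);print(a[:, 8:15])
E
```

```text
foot w2 [0.6966168  0.21012276 0.09638119] [ 0.2 -0.6  0.4  1.5 -0.7 -0.3]
foot w1 [0.69495077 0.20996356 0.09134711] [ -0.2   0.    0.4   1.4 -12.    0.2   1.2  -1.7]
[[165.79986358 151.7349004 ]
 [209.89528324 148.21142603]
 [168.0068731  189.1565007 ]
 [212.57483849 185.43799581]]
[[115  73  74 130  98 111 114]
 [121  75  71 129 101  82 107]
 [ 93  69  60 127 108  52 107]
 [ 69  63  59 122 107  55 109]
 [105 102  66 119 104  76 112]
 [116 120  62 112 108  79 108]
 [114 117  63 112 109  75 110]
 [113 118  66 113 109  79 107]
 [115 119  64 111 107  77 111]
 [115 117  66  99 116  85 113]
 [115 118  74  97 119  85 107]
 [112 118  68  99 112  76 111]
 [111 118  69 104 121  88 111]
 [113 119  72  85 101  78 109]
 [116 114  80  74  74  96 115]
 [113 118  80  71  64 115 119]
 [112 118  76  67  65 113 114]
 [115 118  71  65  68 114 115]
 [112 116 104  70  64 110 111]
 [109 114 116 100  97 111 115]
 [111 110 120 116 113 115 113]
 [115 111 114 110 115 115 113]
 [112 111 114 112 112 112 113]
 [114 114 113 109 114 114 114]
 [114 112 111 114 111 115 112]]
```

```bash
python3 - <<'E'
from h import *
plan([.55,-.31,.27],.219,15,0,1)
E
```

```text
[[-0.0, -0.0, -0.009, -2.8, -0.2, 0.5, 0],[-0.0, -0.0, -0.009, -2.8, -0.2, 0.5, 0],[-0.0, -0.0, -0.009, -2.8, -0.3, 0.5, 0],[-0.0, -0.0, -0.009, -2.8, -0.3, 0.5, 0],[-0.0, -0.0, -0.009, -2.8, -0.3, 0.5, 0]]
[[-0.0, -0.0, -0.009, -2.8, -0.3, 0.5, 0],[-0.0, -0.0, -0.009, -2.8, -0.4, 0.6, 0],[-0.0, -0.0, -0.009, -2.8, -0.4, 0.5, 0],[-0.0, -0.0, -0.009, -2.8, -0.4, 0.6, 0],[-0.0, -0.0, -0.009, -2.8, -0.4, 0.5, 0]]
[[-0.0, -0.0, -0.01, -2.7, -0.5, 0.6, 0],[-0.0, -0.0, -0.009, -2.8, -0.5, 0.5, 0],[-0.0, -0.0, -0.01, -2.7, -0.5, 0.6, 0],[-0.0, -0.0, -0.009, -2.7, -0.6, 0.5, 0],[-0.001, -0.001, -0.01, -2.8, -0.6, 0.6, 0]]
end [ 0.5497 -0.3101  0.2698]
```

carry_out([
  [0,0,-0.009,-2.8,-0.2,0.5,0],
  [0,0,-0.009,-2.8,-0.2,0.5,0],
  [0,0,-0.009,-2.8,-0.3,0.5,0],
  [0,0,-0.009,-2.8,-0.3,0.5,0],
  [0,0,-0.009,-2.8,-0.3,0.5,0],
])

```text
t: 2.7
tool_pos: [0.5493, -0.0292, 0.325]
ee_rot: [[-0.129, 0.992, -0.0], [0.992, 0.129, 0.0], [0.0, 0.0, -1.0]]
wrist_force: [0.2, -0.9, -0.1]
gripper_width: 1.002
grip_force: 0.0
```

carry_out([
  [0,0,-0.009,-2.8,-0.3,0.5,0],
  [0,0,-0.009,-2.8,-0.4,0.6,0],
  [0,0,-0.009,-2.8,-0.4,0.5,0],
  [0,0,-0.009,-2.8,-0.4,0.6,0],
  [0,0,-0.009,-2.8,-0.4,0.5,0],
])

```text
t: 3.2
tool_pos: [0.5509, -0.1706, 0.2979]
ee_rot: [[-0.173, 0.985, -0.0], [0.985, 0.173, 0.001], [0.001, -0.0, -1.0]]
wrist_force: [0.5, 0.0, 0.1]
gripper_width: 0.998
grip_force: 0.0
```

carry_out([
  [0,0,-0.01,-2.7,-0.5,0.6,0],
  [0,0,-0.009,-2.8,-0.5,0.5,0],
  [0,0,-0.01,-2.7,-0.5,0.6,0],
  [0,0,-0.009,-2.7,-0.6,0.5,0],
  [0,0,-0.01,-2.8,-0.6,0.6,0],
])

```text
t: 3.7
tool_pos: [0.5508, -0.3102, 0.27]
ee_rot: [[-0.22, 0.976, 0.0], [0.976, 0.22, 0.001], [0.0, 0.0, -1.0]]
wrist_force: [0.3, -0.8, -0.0]
gripper_width: 1.0
grip_force: 0.0
```

carry_out([
  [0,0,0,0,0,0,0],
  [0,0,0,0,0,0,0],
  [0,0,0,0,0,0,0],
  [0,0,0,0,0,0,0],
  [0,0,0,0,0,0,0],
])

```text
t: 4.2
tool_pos: [0.5503, -0.3096, 0.2707]
ee_rot: [[-0.219, 0.976, 0.0], [0.976, 0.219, -0.0], [-0.0, 0.0, -1.0]]
wrist_force: [0.3, 0.6, 1.3]
gripper_width: 1.004
grip_force: 0.0
```

```bash
python3 - <<'E'
from h import *
import pickle
s=observe();im=grab_frame("wrist");pickle.dump(s,open("w3.pkl","wb"));cv2.imwrite("pics/w3.png",im);print(s["tool_pos"])
cv2.imwrite("pics/w3x.png",cv2.convertScaleAbs(cv2.resize(im,(800,600),interpolation=3),alpha=1.5))
E
```

```text
[ 0.550301   -0.30963022  0.27072013]
```

View pics/w3x.png

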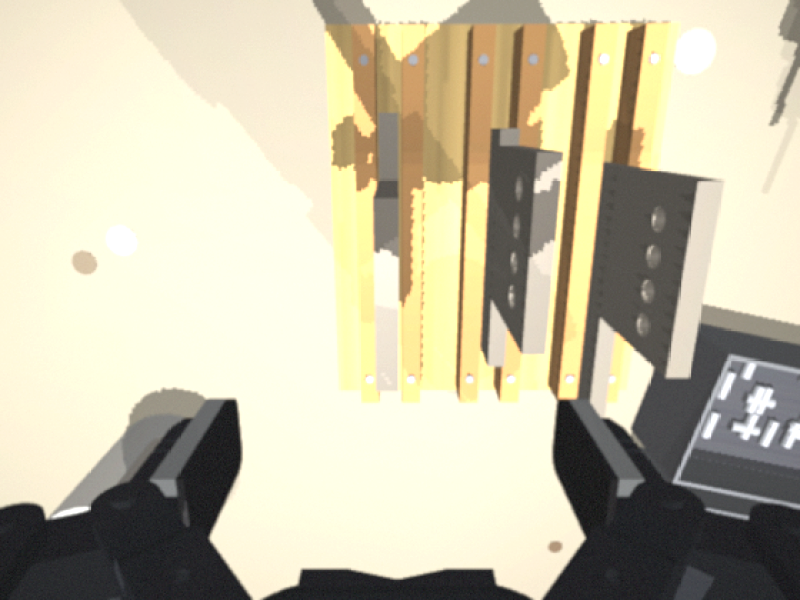

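```bash
python3 - <<'E'
from h import *
import pickle
s=pickle.load(open("w3.pkl","rb"))
S=np.array([[-.006,.05,.159],[.006,.05,.159],[-.006,-.05,.159],[.006,-.05,.159]])
c=np.array([[374,197],[399.5,197],[375,390],[400,390]])*.7-.15
g=lambda x:(proj("wrist",S@Rz(x[2]).T+[x[0],x[1],0],ext("wrist",s))-c).ravel()
x,r=fit(g,[.55,-.31,.22]);print(x,r.round(1))
print(proj("wrist",np.array([[-.006,.09,.065],[.006,.09,.065],[.006,.05,.065]])@Rz(x[2]).T+[x[0],x[1],0],ext("wrist",s))/.7)
x[2]=.219
print("grasp",(Rz(.219)@[0,-.020,0])[:2]+x[:2])
im=cv2.imread("pics/w3.png");print(im[125:150:1,272].max(1),im[255:285,272].max(1))
plan([.550,-.31,.27],.219,5,0)
E
```

```text
[ 0.54709959 -0.31306235  0.21900719] [-0.1 -0.   0.1  0.   0.7 -0.  -0.7 -0. ]
[[379.09075482 111.35844901]
 [398.76986339 111.39701472]
 [398.5806432  178.47922137]]
grasp [ 0.55144467 -0.33258465]
[80 67 57 60 61 59 60 58 58 60 58 58 61 70 83 89 86 87 86 87 87 87 86 86
 88] [159 160 160 159 159 160 158 158 158 162 162 164 169 170 162 158 156 158
 166 179 185 184 185 185 184 185 186 186 185 185]
[[0.0, 0.0, 0.0, -0.0, -0.01, 0.01, 0],[0.0, 0.0, 0.0, -0.0, -0.0, 0.02, 0],[0.0, 0.0, 0.0, -0.0, -0.01, 0.01, 0],[0.0, 0.0, 0.001, -0.0, -0.0, 0.02, 0],[0.0, 0.0, 0.0, -0.01, -0.01, 0.01, 0]]
end [ 0.55 -0.31  0.27]
```

```bash
python3 - <<'E'
from h import *
plan([.5519,-.3345,.125],.219,10,90,1)
E
```

```text
[[0.0, 0.0, 0.0, -0.2, -0.0, 1.5, 90],[0.0, 0.0, 0.0, -0.2, -0.0, 1.5, 90],[0.0, 0.0, 0.0, -0.3, -0.0, 1.4, 90],[0.0, 0.0, 0.0, -0.2, -0.1, 1.5, 90],[0.0, 0.0, 0.0, -0.3, -0.0, 1.4, 90]]
[[0.0, 0.0, 0.0, -0.2, -0.1, 1.5, 90],[0.0, 0.0, 0.0, -0.3, -0.0, 1.4, 90],[0.0, 0.0, 0.0, -0.2, -0.1, 1.5, 90],[0.0, 0.0, 0.001, -0.3, -0.0, 1.4, 90],[0.0, 0.0, 0.0, -0.2, -0.1, 1.5, 90]]
end [ 0.5516 -0.3342  0.1247]
```

carry_out([
  [0,0,0,-0.7,-0.1,1.5,90],
  [0,0,0,-0.7,-0.1,1.5,90],
  [0,0,0,-0.6,-0.1,1.4,90],
  [0,0,0,-0.4,0,1.5,90],
  [0,0,0,0,0,1.4,90],
])

```text
t: 4.75
tool_pos: [0.5518, -0.3356, 0.1951]
ee_rot: [[-0.216, 0.976, -0.001], [0.976, 0.216, 0.001], [0.001, -0.001, -1.0]]
wrist_force: [-0.6, -0.5, -0.1]
gripper_width: 0.645
grip_force: 0.0
```

carry_out([
  [0,0,0,0,0,1.5,90],
  [0,0,0,0,0,1.4,90],
  [0,0,0,0,0,1.5,90],
  [0,0,0,0,0,1.4,90],
  [0,0,0,0,0,1.4,90],
])

```text
t: 5.25
tool_pos: [0.5523, -0.3348, 0.1241]
ee_rot: [[-0.217, 0.976, -0.0], [0.976, 0.217, 0.0], [0.0, -0.0, -1.0]]
wrist_force: [-0.1, -0.2, 0.1]
gripper_width: 0.648
grip_force: 0.0
```

```bash
python3 - <<'E'
from h import *
s=observe();print(s["gripper_width"],s["tool_pos"],s["wrist_force"]);plan([.5519,-.3345,.124],.219,5,90)
E
```

```text
0.6476319573206378 [ 0.55227303 -0.33478487  0.12413081] [-0.10030119 -0.1701893   0.09943249]
[[-0.0, -0.0, 0.0, 0.01, -0.01, 0.0, 90],[-0.0, -0.0, 0.0, 0.01, -0.01, 0.0, 90],[-0.0, -0.0, 0.0, 0.01, -0.0, 0.0, 90],[-0.0, -0.0, 0.0, 0.0, -0.01, 0.01, 90],[-0.0, -0.0, 0.0, 0.01, -0.0, 0.0, 90]]
end [ 0.5519 -0.3345  0.124 ]
```

Well aligned; close gradually and check forces.

carry_out([
  [0,0,0,0,0,0,150],
  [0,0,0,0,0,0,190],
  [0,0,0,0,0,0,210],
  [0,0,0,0,0,0,230],
  [0,0,0,0,0,0,255],
], squeeze=50)

```text
t: 5.75
tool_pos: [0.5526, -0.3355, 0.1262]
ee_rot: [[-0.217, 0.976, 0.001], [0.976, 0.217, -0.002], [-0.002, 0.001, -1.0]]
wrist_force: [-0.3, -1.1, 0.9]
gripper_width: 0.131
grip_force: 49.9
```

carry_out([
  [0,0,0,0,0,0,255],
  [0,0,0,0,0,0,255],
  [0,0,0,0,0,0,255],
  [0,0,0,0,0,0,255],
  [0,0,0,0,0,0,255],
])

```text
t: 6.25
tool_pos: [0.5527, -0.3354, 0.1262]
ee_rot: [[-0.217, 0.976, 0.001], [0.976, 0.217, -0.001], [-0.002, 0.001, -1.0]]
wrist_force: [-1.1, -1.2, 6.1]
gripper_width: 0.132
grip_force: 50.6
```

carry_out([
  [0,0,0,0,0,-0.5,255],
  [0,0,0,0,0,-1,255],
  [0,0,0,0,0,-1.5,255],
  [0,0,0,0,0,-2,255],
  [0,0,0,0,0,-2,255],
], squeeze=80)

```text
t: 6.75
tool_pos: [0.5522, -0.3346, 0.1965]
ee_rot: [[-0.217, 0.976, -0.0], [0.976, 0.217, 0.0], [0.0, -0.0, -1.0]]
wrist_force: [-0.3, -0.2, -2.0]
gripper_width: 0.124
grip_force: 77.8
```

carry_out([
  [0,0,0,0,0,-3,255],
  [0,0,0,0,0,-3,255],
  [0,0,0,0,0,-3,255],
  [0,0,0,0,0,-3,255],
  [0,0,0,0,0,-2,255],
])

```text
t: 7.25
tool_pos: [0.5527, -0.3349, 0.339]
ee_rot: [[-0.217, 0.976, 0.003], [0.976, 0.217, -0.002], [-0.003, 0.003, -1.0]]
wrist_force: [-0.9, -1.0, -1.3]
gripper_width: 0.128
grip_force: 77.9
```

```bash
cat >> h.py <<'E'
ST=np.array([.6749,.2081]);SY=.081
def st(x,y,z): # stand frame -> world
    return np.r_[Rz(SY)[:2,:2]@[x,y]+ST,z]
def tost(p): return np.r_[Rz(-SY)[:2,:2]@(np.array(p)[:2]-ST),p[2]]
E
python3 - <<'E'
from h import *
s=observe();print(s["gripper_width"],s["tool_pos"],s["wrist_force"],s["torque"])
plan(st(-.185,0,.332),SY,25,255,1)
E
```

```text
0.12798757354107068 [ 0.55270827 -0.33492181  0.33902201] [-0.85122837 -1.04324291 -1.34203807] [-0.04398087 -0.0118034   0.02539711]
[[0.0, 0.0, 0.006, 2.1, 0.2, 0.0, 255],[0.0, 0.0, 0.006, 2.1, 0.2, 0.0, 255],[0.0, 0.0, 0.005, 2.1, 0.2, 0.0, 255],[0.0, 0.0, 0.006, 2.1, 0.2, 0.0, 255],[0.0, 0.0, 0.005, 2.1, 0.2, 0.0, 255]]
[[0.0, 0.0, 0.006, 2.1, 0.2, 0.0, 255],[0.0, 0.0, 0.005, 2.1, 0.1, 0.0, 255],[0.0, 0.0, 0.006, 2.1, 0.1, 0.0, 255],[0.0, 0.0, 0.005, 2.1, 0.1, 0.0, 255],[0.0, 0.0, 0.006, 2.1, 0.1, 0.0, 255]]
[[0.0, 0.0, 0.005, 2.1, 0.1, 0.0, 255],[0.0, 0.0, 0.006, 2.1, 0.1, 0.0, 255],[0.0, 0.0, 0.005, 2.1, 0.1, 0.0, 255],[0.0, 0.0, 0.006, 2.1, 0.1, 0.0, 255],[0.0, 0.0, 0.005, 2.2, 0.0, 0.1, 255]]
[[0.0, 0.0, 0.006, 2.1, 0.0, 0.0, 255],[0.0, 0.0, 0.005, 2.2, 0.0, 0.1, 255],[0.0, 0.0, 0.006, 2.1, 0.0, 0.0, 255],[0.0, 0.0, 0.005, 2.2, 0.0, 0.1, 255],[0.0, 0.0, 0.006, 2.1, 0.0, 0.0, 255]]
[[0.001, 0.001, 0.005, 2.2, -0.0, 0.1, 255],[0.0, 0.0, 0.006, 2.1, -0.0, 0.0, 255],[0.001, 0.001, 0.005, 2.2, -0.0, 0.1, 255],[0.0, 0.0, 0.006, 2.1, -0.1, 0.0, 255],[0.001, 0.001, 0.005, 2.2, -0.1, 0.1, 255]]
end [0.49   0.1931 0.3317]
```

carry_out([
  [0,0,0.006,1,0.2,0,255],
  [0,0,0.006,2.1,0.2,0,255],
  [0,0,0.005,2.1,0.2,0,255],
  [0,0,0.006,2.1,0.2,0,255],
  [0,0,0.005,2.1,0.2,0,255],
])

```text
t: 7.75
tool_pos: [0.5416, -0.2385, 0.3339]
ee_rot: [[-0.19, 0.982, -0.003], [0.982, 0.19, 0.002], [0.003, -0.002, -1.0]]
wrist_force: [-0.3, 0.3, -1.5]
gripper_width: 0.131
grip_force: 77.9
```

carry_out([
  [0,0,0.006,2.4,0.2,0,255],
  [0,0,0.006,2.4,0.1,0,255],
  [0,0,0.005,2.4,0.1,0,255],
  [0,0,0.006,2.4,0.1,0,255],
  [0,0,0.005,2.4,0.1,0,255],
])

```text
t: 8.25
tool_pos: [0.5257, -0.1193, 0.334]
ee_rot: [[-0.162, 0.987, -0.003], [0.987, 0.162, 0.002], [0.002, -0.002, -1.0]]
wrist_force: [0.1, 0.0, -1.3]
gripper_width: 0.127
grip_force: 77.9
```

carry_out([
  [0,0,0.006,2.4,0.1,0,255],
  [0,0,0.006,2.4,0.1,0,255],
  [0,0,0.005,2.4,0.1,0,255],
  [0,0,0.006,2.4,0.1,0,255],
  [0,0,0.005,2.4,0,0,255],
])

```text
t: 8.75
tool_pos: [0.5114, -0.0004, 0.3341]
ee_rot: [[-0.134, 0.991, -0.003], [0.991, 0.134, 0.001], [0.002, -0.003, -1.0]]
wrist_force: [0.1, 0.3, -1.5]
gripper_width: 0.131
grip_force: 77.9
```

carry_out([
  [0,0,0.006,2.2,0,0,255],
  [0,0,0.006,2.2,0,0,255],
  [0,0,0.005,2.2,0,0,255],
  [0,0,0.006,2,0,0,255],
  [0,0,0.005,1.5,0,0,255],
])

```text
t: 9.25
tool_pos: [0.4985, 0.0997, 0.3341]
ee_rot: [[-0.108, 0.994, -0.003], [0.994, 0.108, 0.001], [0.001, -0.003, -1.0]]
wrist_force: [0.1, -0.4, -1.7]
gripper_width: 0.132
grip_force: 77.9
```

```bash
python3 - <<'E'
from h import *
s=observe();print(tost(s["tool_pos"]),s["wrist_force"],s["torque"])
plan(st(-.185,0,.332),SY,5,255,1)
E
```

```text
[-0.18461017 -0.09374825  0.33410058] [ 0.0764153  -0.37894905 -1.73326183] [-0.07732972  0.00013747 -0.02583133]
[[-0.001, -0.0, 0.005, 1.9, 0.0, 0.0, 255],[-0.001, -0.0, 0.005, 1.9, 0.0, 0.1, 255],[-0.0, -0.0, 0.006, 1.9, 0.0, 0.0, 255],[-0.001, -0.001, 0.005, 1.8, 0.1, 0.1, 255],[-0.0, -0.0, 0.006, 1.9, 0.0, 0.0, 255]]
end [0.4903 0.1934 0.3322]
```

carry_out([
  [0,0,0.005,1.9,0,0,255],
  [0,0,0.006,1.9,0,0,255],
  [0,0,0.005,1.9,0,0.1,255],
  [0,0,0.006,1.9,0,0,255],
  [0,0,0.005,1.8,0,0.1,255],
])

```text
t: 9.75
tool_pos: [0.4896, 0.1926, 0.3321]
ee_rot: [[-0.08, 0.997, -0.003], [0.997, 0.08, -0.0], [0.0, -0.003, -1.0]]
wrist_force: [0.5, -0.6, -1.8]
gripper_width: 0.128
grip_force: 77.9
```

carry_out([
  [0,0,0,0,1.7,0.2,255],
  [0,0,0,0,1.7,0.3,255],
  [0,0,0,0,1.7,0.4,255],
  [0,0,0,0,1.6,0.4,255],
  [0,0,0,0,0,0,255],
])

```text
t: 10.25
tool_pos: [0.5583, 0.197, 0.3182]
ee_rot: [[-0.08, 0.997, -0.003], [0.997, 0.08, -0.0], [-0.0, -0.003, -1.0]]
wrist_force: [-0.3, -0.0, -1.5]
gripper_width: 0.126
grip_force: 78.0
```

```bash
python3 - <<'E'
from h import *
s=observe();p=s["tool_pos"];print(tost(p),p[2]-.1112,s["wrist_force"],s["ee_rot"].round(4))
im=grab_frame("wrist");cv2.imwrite("pics/w4.png",cv2.convertScaleAbs(im,alpha=1.4))
E
```

```text
[-0.11715622 -0.00163164  0.31820274] 0.2070027377922651 [-0.27687278 -0.04010158 -1.53259503] [[-7.970e-02  9.968e-01 -3.000e-03]
 [ 9.968e-01  7.970e-02 -3.000e-04]
 [-1.000e-04 -3.000e-03 -1.000e+00]]
```

View pics/w4.png

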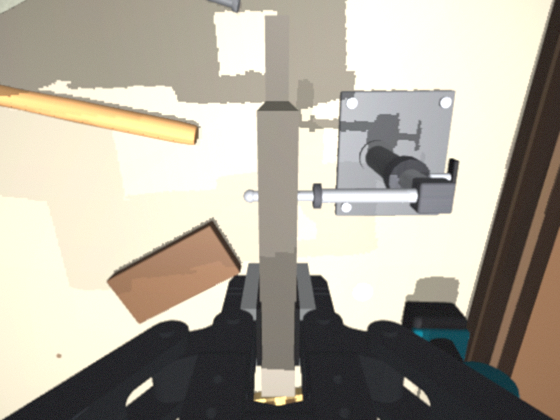

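carry_out([
  [0,0,0,0,0,0.3,255],
  [0,0,0,0,0,0.3,255],
  [0,0,0,0,0,0.3,255],
  [0,0,0,0,0,0.1,255],
  [0,0,0,0,0,0,255],
])

```text
t: 10.8
tool_pos: [0.558, 0.1967, 0.3102]
ee_rot: [[-0.08, 0.997, -0.0], [0.997, 0.08, -0.0], [-0.0, -0.0, -1.0]]
wrist_force: [-0.9, 0.4, -1.8]
gripper_width: 0.13
grip_force: 78.1
```

carry_out([
  [0,0,0,0,0,0.1,255],
  [0,0,0,0,0,0.1,255],
  [0,0,0,0,0,0,255],
  [0,0,0,0,0,0,255],
  [0,0,0,0,0,0,255],
])

```text
t: 11.3
tool_pos: [0.5584, 0.1967, 0.3083]
ee_rot: [[-0.08, 0.997, 0.0], [0.997, 0.08, -0.0], [-0.0, 0.0, -1.0]]
wrist_force: [-0.8, -0.1, -1.5]
gripper_width: 0.133
grip_force: 78.1
```

carry_out([
  [0,0,0,0,0,0.1,255],
  [0,0,0,0,0,0.1,255],
  [0,0,0,0,0,0,255],
  [0,0,0,0,0,0,255],
  [0,0,0,0,0,0,255],
])

```text
t: 11.8
tool_pos: [0.5584, 0.1968, 0.3063]
ee_rot: [[-0.08, 0.997, -0.0], [0.997, 0.08, 0.0], [0.0, -0.0, -1.0]]
wrist_force: [-0.1, -0.7, -2.5]
gripper_width: 0.126
grip_force: 78.1
```

carry_out([
  [0,0,0,0,0,0.1,255],
  [0,0,0,0,0,0,255],
  [0,0,0,0,0,0,255],
  [0,0,0,0,0,0,255],
  [0,0,0,0,0,0,255],
])

```text
t: 12.3
tool_pos: [0.5584, 0.1967, 0.3053]
ee_rot: [[-0.08, 0.997, 0.0], [0.997, 0.08, -0.0], [-0.0, 0.0, -1.0]]
wrist_force: [0.3, 0.7, -1.2]
gripper_width: 0.128
grip_force: 78.1
```

carry_out([
  [0,0,0,0,0,0.1,255],
  [0,0,0,0,0,0,255],
  [0,0,0,0,0,0,255],
  [0,0,0,0,0,0,255],
  [0,0,0,0,0,0,255],
])

```text
t: 12.8
tool_pos: [0.5584, 0.1967, 0.3043]
ee_rot: [[-0.08, 0.997, 0.0], [0.997, 0.08, 0.0], [0.0, 0.0, -1.0]]
wrist_force: [0.1, 0.3, -1.4]
gripper_width: 0.13
grip_force: 78.1
```

carry_out([
  [0,0,0,0,0,0.1,255],
  [0,0,0,0,0,0,255],
  [0,0,0,0,0,0,255],
  [0,0,0,0,0,0,255],
  [0,0,0,0,0,0,255],
])

```text
t: 13.3
tool_pos: [0.5584, 0.1967, 0.3033]
ee_rot: [[-0.08, 0.997, 0.0], [0.997, 0.08, -0.0], [-0.0, 0.0, -1.0]]
wrist_force: [0.4, 0.0, -1.2]
gripper_width: 0.131
grip_force: 78.1
```

carry_out([
  [0,0,0,0,0,0.1,255],
  [0,0,0,0,0,0,255],
  [0,0,0,0,0,0,255],
  [0,0,0,0,0,0,255],
  [0,0,0,0,0,0,255],
])

```text
t: 13.8
tool_pos: [0.5584, 0.1967, 0.3023]
ee_rot: [[-0.08, 0.997, 0.0], [0.997, 0.08, -0.0], [-0.0, 0.0, -1.0]]
wrist_force: [0.6, -0.1, -1.4]
gripper_width: 0.13
grip_force: 78.1
```

carry_out([
  [0,0,0,0,0,0.1,255],
  [0,0,0,0,0,0,255],
  [0,0,0,0,0,0,255],
  [0,0,0,0,0,0,255],
  [0,0,0,0,0,0,255],
])

```text
t: 14.3
tool_pos: [0.5584, 0.1967, 0.3013]
ee_rot: [[-0.08, 0.997, -0.0], [0.997, 0.08, 0.0], [0.0, -0.0, -1.0]]
wrist_force: [0.7, 0.4, -1.7]
gripper_width: 0.128
grip_force: 78.1
```

carry_out([
  [0,0,0,0,0,0.1,255],
  [0,0,0,0,0,0,255],
  [0,0,0,0,0,0,255],
  [0,0,0,0,0,0,255],
  [0,0,0,0,0,0,255],
])

```text
t: 14.8
tool_pos: [0.5584, 0.1967, 0.3003]
ee_rot: [[-0.08, 0.997, 0.0], [0.997, 0.08, -0.0], [-0.0, 0.0, -1.0]]
wrist_force: [0.1, -0.3, -2.3]
gripper_width: 0.128
grip_force: 78.1
```

carry_out([
  [0,0,0,0,0,0.1,255],
  [0,0,0,0,0,0,255],
  [0,0,0,0,0,0,255],
  [0,0,0,0,0,0,255],
  [0,0,0,0,0,0,255],
])

```text
t: 15.3
tool_pos: [0.5584, 0.1967, 0.2993]
ee_rot: [[-0.08, 0.997, -0.0], [0.997, 0.08, 0.0], [0.0, -0.0, -1.0]]
wrist_force: [0.3, 0.1, -2.4]
gripper_width: 0.125
grip_force: 78.1
```

carry_out([
  [0,0,0,0,0,0.1,255],
  [0,0,0,0,0,0,255],
  [0,0,0,0,0,0,255],
  [0,0,0,0,0,0,255],
  [0,0,0,0,0,0,255],
])

```text
t: 15.8
tool_pos: [0.5586, 0.1967, 0.2987]
ee_rot: [[-0.08, 0.997, 0.001], [0.997, 0.08, 0.0], [0.0, 0.001, -1.0]]
wrist_force: [0.7, 1.2, 2.5]
gripper_width: 0.126
grip_force: 78.6
```

carry_out([
  [0,0,0,0,0,-0.2,255],
  [0,0,0,0,0,-0.2,255],
  [0,0,0,0,0,0,255],
  [0,0,0,0,0,0,255],
  [0,0,0,0,0,0,255],
])

```text
t: 16.3
tool_pos: [0.5583, 0.1967, 0.3021]
ee_rot: [[-0.08, 0.997, -0.0], [0.997, 0.08, -0.0], [-0.0, -0.0, -1.0]]
wrist_force: [-0.3, 0.7, -1.2]
gripper_width: 0.128
grip_force: 78.2
```

```bash
python3 - <<'E'
from h import *
import pickle
s=observe();im=grab_frame("wrist");pickle.dump(s,open("w5.pkl","wb"));cv2.imwrite("pics/w5.png",im)
print(s["tool_pos"],s["wrist_force"])
cv2.imwrite("pics/w5x.png",cv2.convertScaleAbs(cv2.resize(im[70:270,215:415],None,fx=3,fy=3,interpolation=3),alpha=1.4))
T=lambda q:s["tool_pos"]+s["ee_rot"]@np.array(q)
E=ext("wrist",s)
q=lambda P:((proj("wrist",P,E)[0]-[215,70]+.33)*3).round(1)
for n,P in [("plate+y",T([.073,-.0067,-.035])),("plate+y",T([.073,.0053,-.035])),("ball188",st(-.138,0,.1887)),("ball184",st(-.138,0,.1837)),("col188",st(-.087,0,.1887)),("col184",st(-.087,0,.1837))]: print(n,q(P))
E
```

```text
[0.55826257 0.19668603 0.30208293] [-0.31984725  0.69172018 -1.2121302 ]
plate+y [107.9 120.5]
plate+y [238.1 120.5]
ball188 [ 97.5 398.4]
ball184 [ 99.1 392.4]
col188 [313.4 398.2]
col184 [311.3 392.3]
```

View pics/w5x.png

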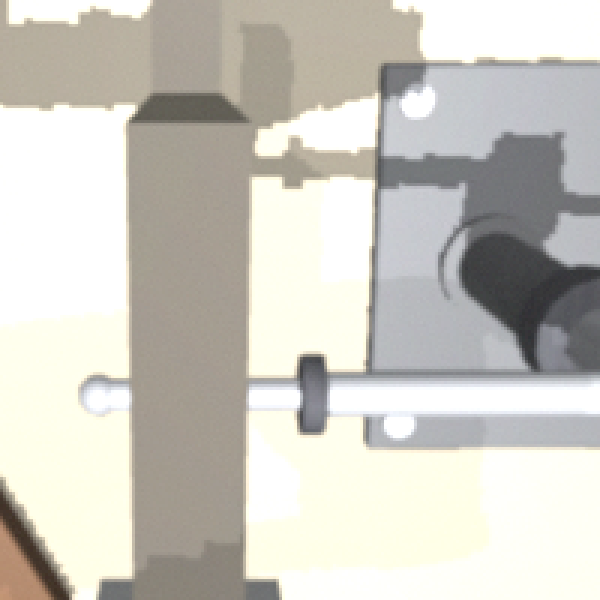

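```bash
python3 - <<'E'
from h import *
import pickle
s2=pickle.load(open("w2.pkl","rb"));s5=pickle.load(open("w5.pkl","rb"))
L=np.array([-.138,-.087,-.013])
U2=np.array([[61,457],[199,457],[396,456]])/2+[240,-150]-.25
U5=np.array([[98.5,394.5],[313,394]])/3+[215,70]-.33
def P(x): return np.c_[x[0]+L*np.cos(x[3]),x[1]+L*np.sin(x[3]),np.full(3,x[2])]
f=lambda x:np.r_[(proj("wrist",P(x),ext("wrist",s2))-U2).ravel(),(proj("wrist",P(x)[:2],ext("wrist",s5))-U5).ravel()]
x,r=fit(f,[.675,.208,.189,.08]);print("stand",x.round(4),r.round(1))
# plate in hand: tool x of +y end, tool y centre, tool z of top; width fixed .012
E=ext("wrist",s5);T=lambda q:s5["tool_pos"]+np.array(q)@s5["ee_rot"].T
C=np.array([[128,122],[251,122]])/3+[215,70]-.33
# lower-end features: bar top far corners? use top corners only
g=lambda v:(proj("wrist",T([[v[0],v[1]-.006,v[2]],[v[0],v[1]+.006,v[2]]]),E)-C).ravel()
v,r=fit(g,[.073,0,-.03]);print("hand",v.round(4),r.round(2))
# bar end top corner check: y=+90, z=top-.094
b=T([[v[0],v[1]-.006,v[2]+.094],[v[0]+.04,v[1]-.006,v[2]+.094],[v[0]+.04,v[1]+.006,v[2]+.094]])
print((proj("wrist",b,E)).round(1))
print("TCP z for hole on axis, vision:",x[2]-.032+v[2]-0+0, "touch .1829")
im=cv2.imread("pics/w5.png");print(im[5:40,277].max(1)); print(im[40,255:300].max(1))
E
```

```text
stand [0.6751 0.2078 0.1873 0.0781] [ 1.8 -0.7 -0.4 -0.6 -1.6 -0.2  0.1  0.6  0.2  0.9]
hand [ 0.0725  0.0008 -0.0287] [ 0. -0.  0.  0.]
[[266.4 100.7]
 [265.6  16.6]
 [289.8  16.6]]
TCP z for hole on axis, vision: 0.12654797227933823 touch .1829
[129 130 130 131 129 131 130 130 131 129 128 126 125 126 126 126 126 125
 126 126 126 125 126 126 125 126 127 126 125 125 126 125 125 126 125]
[213 213 212 212 213 212 213 213 212 188 141 124 122 126 124 124 124 125
 125 125 124 126 124 126 125 127 126 124 125 125 126 126 125 127 130 132
 134 133 133 133 133 133 133 132 133]
```

```bash
python3 - <<'E'
from h import *
plan(st(-.178,-.0323,.302),SY,5,255,2)
E
```

```text
[[-0.0, 0.0, -0.0, -0.61, -1.22, 0.0, 255],[-0.0, 0.0, -0.0, -0.61, -1.21, 0.0, 255],[-0.0, 0.0, -0.0, -0.61, -1.22, 0.0, 255],[-0.0, 0.0, -0.0, -0.61, -1.21, 0.01, 255],[-0.0, 0.0, -0.001, -0.61, -1.22, 0.0, 255]]
end [0.5001 0.1615 0.302 ]
```

carry_out([
  [0,0,0,0,-1.2,0,255],
  [0,0,0,-0.6,-1.2,0,255],
  [0,0,0,-0.8,-1.2,0,255],
  [0,0,0,-0.8,-1.2,0,255],
  [0,0,0,-0.85,-1.25,0,255],
])

```text
t: 16.85
tool_pos: [0.4989, 0.1612, 0.3023]
ee_rot: [[-0.08, 0.997, -0.001], [0.997, 0.08, -0.0], [-0.0, -0.001, -1.0]]
wrist_force: [0.1, -0.3, -2.4]
gripper_width: 0.129
grip_force: 78.1
```

carry_out([
  [0,0,0,0,0,2,255],
  [0,0,0,0,0,2.2,255],
  [0,0,0,0,0,2.2,255],
  [0,0,0,0,0,2.2,255],
  [0,0,0,0,0,2,255],
])

```text
t: 17.35
tool_pos: [0.4994, 0.1615, 0.1956]
ee_rot: [[-0.08, 0.997, -0.001], [0.997, 0.08, -0.0], [0.0, -0.001, -1.0]]
wrist_force: [0.5, -0.3, -2.1]
gripper_width: 0.125
grip_force: 78.2
```

```bash
python3 - <<'E'
from h import *
s=observe();print(tost(s["tool_pos"]),s["wrist_force"])
plan(st(-.178,-.0323,.1829),SY,5,255,2)
E
```

```text
[-0.17873109 -0.03227017  0.19562368] [ 0.47331171 -0.30648655 -2.07068619]
[[-0.0, -0.0, -0.0, -0.0, 0.01, 0.25, 255],[-0.0, -0.0, -0.0, -0.0, 0.02, 0.26, 255],[-0.0, -0.0, -0.0, -0.0, 0.01, 0.25, 255],[-0.0, -0.0, -0.0, -0.0, 0.02, 0.26, 255],[-0.001, -0.0, -0.001, -0.0, 0.01, 0.25, 255]]
end [0.5001 0.1615 0.1829]
```

carry_out([
  [0,0,0,0,0,0.6,255],
  [0,0,0,0,0,0.6,255],
  [0,0,0,0,0,0,255],
  [0,0,0,0,0,0,255],
  [0,0,0,0,0,0,255],
])

```text
t: 17.85
tool_pos: [0.5011, 0.1616, 0.1852]
ee_rot: [[-0.08, 0.997, 0.002], [0.997, 0.08, 0.0], [0.0, 0.002, -1.0]]
wrist_force: [0.3, 0.1, -1.7]
gripper_width: 0.124
grip_force: 78.1
```

```bash
python3 - <<'E'
from h import *
import pickle
s=observe();im=grab_frame("wrist");pickle.dump(s,open("w6.pkl","wb"));cv2.imwrite("pics/w6.png",im)
print(tost(s["tool_pos"]),s["wrist_force"])
sd=grab_frame("side");cv2.imwrite("pics/s6.png",sd)
a=cv2.resize(im[90:290,230:360],None,fx=3,fy=3,interpolation=3)
b=cv2.resize(sd[110:210,220:300],None,fx=5,fy=5,interpolation=3)
o=np.zeros((600,800,3),np.uint8);o[:,:390]=a;o[:500,400:]=b
cv2.imwrite("pics/c6.png",cv2.convertScaleAbs(o,alpha=1.4))
E=ext("wrist",s);q=lambda P:((proj("wrist",P,E)[0]-[230,90]+.33)*3).round(1)
for z in(.188,.184): print(z,q(st(-.138,-.0005,z)),q(st(-.087,-.0005,z)))
E
```

```text
[-0.17696956 -0.03227628  0.18523846] [ 0.2834696   0.11067643 -1.67268692]
0.188 [436.5 373.7] [830.1 373.3]
0.184 [429.1 364.3] [812.6 363.8]
```

View pics/c6.png

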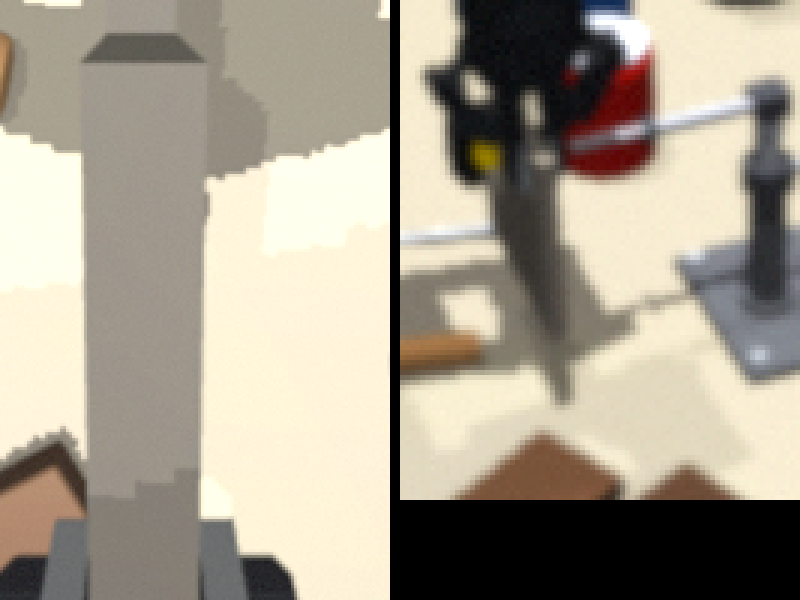

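```bash
python3 - <<'E'
from h import *
im=cv2.imread("pics/w6.png");g=im.max(2)
for c in(377,390,410,430,450,470): print(c,g[198:230,c])
print("row212",g[212,362:385],"row",g[210,362:385],g[214,362:385])
s=observe();print(s["tool_pos"],s["qd"].round(3))
E
```

```text
377 [180 153 111  94 102 107 112 116 122 123 124 128 132 133 131 129 125 125
 122 119 115 108  99  96 131 171 184 184 182 183 183 183]
390 [196 191 177 122  91  99 107 114 117 122 126 131 136 138 138 132 127 124
 110 102  96  92 113 173 192 196 196 196 198 198 198 199]
410 [200 200 187 130  94 102 107 113 117 121 125 132 135 136 136 130 126 125
 119 106  96  91 113 177 199 198 198 199 197 198 198 197]
430 [124 127 121 100 101 120 139 153 165 175 187 197 204 211 215 207 159 126
 119 115 106  97  97 118 126 127 125 126 127 126 130 148]
450 [126 123 110  93 102 121 140 154 166 177 187 196 203 207 211 212 206 183
 171 183 182 173 151 131 127 125 126 127 124 126 125 138]
470 [126 122 110  95 103 125 141 155 163 175 185 194 201 206 208 211 211 209
 205 196 187 171 144 128 123 124 125 122 125 125 122 137]
row212 [ 87  95 100 105 108 113 114 119 121 126 130 136 143 144 139 131 128 126
 121 121 126 134 138] row [ 86  92  99 104 108 111 115 118 121 125 130 136 140 139 135 132 128 125
 122 121 123 133 138] [ 85  93 100 104 109 112 114 117 120 123 126 128 129 131 128 125 125 126
 124 119 118 124 127]
[0.5009529  0.16155163 0.18505277] [0.001 0.004 0.004 0.001 0.    0.002]
```

carry_out([
  [0,0,0,0,0.4,0.1,255],
  [0,0,0,0,0.5,0.1,255],
  [0,0,0,0,0.5,0,255],
  [0,0,0,0,0.5,0,255],
  [0,0,0,0,0,0,255],
])

```text
t: 18.45
tool_pos: [0.5207, 0.163, 0.1823]
ee_rot: [[-0.08, 0.997, 0.001], [0.997, 0.08, 0.0], [-0.0, 0.001, -1.0]]
wrist_force: [-0.4, -0.3, -1.0]
gripper_width: 0.12
grip_force: 78.2
```

```bash
python3 - <<'E'
from h import *
s=observe();print(tost(s["tool_pos"]),s["wrist_force"],s["ee_rot"].round(4))
plan(st(-.158,-.0323,.1829),SY,5,255,2)
im=grab_frame("wrist");g=im.max(2)
for c in(345,360,380): print(c,g[198:230,c])
E
```

```text
[-0.15732265 -0.03246649  0.18231752] [-0.42551194 -0.2679901  -0.97725109] [[-7.970e-02  9.968e-01  1.300e-03]
 [ 9.968e-01  7.970e-02  1.000e-04]
 [-0.000e+00  1.300e-03 -1.000e+00]]
[[0.0, 0.0, -0.0, 0.0, -0.01, -0.01, 255],[0.0, 0.0, -0.0, 0.0, -0.01, -0.01, 255],[0.0, 0.0, -0.0, 0.01, -0.02, -0.01, 255],[0.001, 0.0, -0.001, 0.0, -0.01, -0.01, 255],[0.0, 0.0, -0.0, 0.01, -0.02, -0.02, 255]]
end [0.52   0.1632 0.1829]
345 [192 192 193 193 183 130 100 106 115 118 122 125 133 140 149 149 149 140
 134 127 118 105 101  95 115 171 191 192 192 192 191 191]
360 [190 192 191 188 162 116 100 107 112 120 123 127 132 140 143 146 144 140
 133 130 125 112 103  94 113 172 191 191 193 191 191 191]
380 [191 191 193 189 163 115  99 108 115 121 122 127 133 138 143 145 142 137
 132 130 126 120 112  99 112 172 191 190 191 192 190 192]
```

carry_out([
  [0,0,0,0,0.2,-0.05,255],
  [0,0,0,0,0.2,0,255],
  [0,0,0,0,0.2,0,255],
  [0,0,0,0,0.2,0,255],
  [0,0,0,0,0.2,0,255],
])

```text
t: 19.0
tool_pos: [0.5295, 0.1638, 0.1828]
ee_rot: [[-0.08, 0.997, -0.0], [0.997, 0.08, -0.0], [-0.0, -0.0, -1.0]]
wrist_force: [-0.8, 0.4, -2.0]
gripper_width: 0.129
grip_force: 78.1
```

carry_out([
  [0,0,0,0,0.1,0,255],
  [0,0,0,0,0.1,0,255],
  [0,0,0,0,0.1,0,255],
  [0,0,0,0,0,0,255],
  [0,0,0,0,0,0,255],
])

```text
t: 19.5
tool_pos: [0.5323, 0.164, 0.1828]
ee_rot: [[-0.08, 0.997, -0.0], [0.997, 0.08, -0.0], [0.0, -0.0, -1.0]]
wrist_force: [-0.2, -0.1, -1.6]
gripper_width: 0.127
grip_force: 78.1
```

carry_out([
  [0,0,0,0,0.15,0,255],
  [0,0,0,0,0.15,0,255],
  [0,0,0,0,0.15,0,255],
  [0,0,0,0,0.15,0,255],
  [0,0,0,0,0.15,0,255],
])

```text
t: 20.0
tool_pos: [0.5401, 0.1646, 0.1828]
ee_rot: [[-0.08, 0.997, 0.0], [0.997, 0.08, -0.0], [-0.0, 0.0, -1.0]]
wrist_force: [0.7, 0.2, -1.3]
gripper_width: 0.124
grip_force: 78.1
```

carry_out([
  [0,0,0,0,0.15,0,255],
  [0,0,0,0,0.15,0,255],
  [0,0,0,0,0.15,0,255],
  [0,0,0,0,0.15,0,255],
  [0,0,0,0,0.15,0,255],
])

```text
t: 20.5
tool_pos: [0.5475, 0.1652, 0.1828]
ee_rot: [[-0.08, 0.997, 0.0], [0.997, 0.08, -0.0], [-0.0, 0.0, -1.0]]
wrist_force: [-0.7, -0.1, -2.0]
gripper_width: 0.131
grip_force: 78.1
```

```bash
python3 - <<'E'
from h import *
s=observe();print(tost(s["tool_pos"]),s["wrist_force"],s["torque"])
im=grab_frame("wrist");g=im.max(2);cv2.imwrite("pics/w7.png",im)
E=ext("wrist",s);print(proj("wrist",[st(-.138,-.0005,.184),st(-.087,-.0005,.184)],E))
for c in(225,231,315,325): print(c,g[196:232,c])
print(g[212,215:270])
E
```

```text
[-0.13045288 -0.03240453  0.18279707] [-0.71730698 -0.06533724 -1.9905711 ] [-0.03886396 -0.02337388  0.00889026]
[[256.47538381 212.8336949 ]
 [385.64037728 212.73479056]]
225 [200 199 200 201 201 199 200 199 199 198 199 199 198 199 199 199 200 198
 199 199 199 199 199 198 200 198 200 199 199 198 199 199 199 198 199 199]
231 [201 200 201 200 200 200 200 199 200 199 198 199 198 199 200 199 199 199
 199 199 199 199 198 198 199 199 199 200 199 199 198 200 199 200 199 198]
315 [200 200 199 200 200 197 171 122 103 113 119 124 129 133 139 148 154 155
 151 143 139 133 129 126 117 106 131 182 200 199 199 199 199 199 200 199]
325 [201 199 199 199 201 192 152 108 101 113 120 124 127 131 140 147 154 155
 150 143 137 134 128 125 114 104 129 180 198 199 198 199 199 198 199 199]
[199 200 198 199 199 199 198 199 199 199 200 199 198 199 198 200 199 198
 199 199 200 199 199 199 199 199 198 200 190 139 105 108 117 122 124 127
 131 135 139 143 151 152 148 129 121 120 121 119 120 122 121 120 119 121
 120]
```

carry_out([
  [0,0,0,0,0.2,0,255],
  [0,0,0,0,0.2,0,255],
  [0,0,0,0,0.2,0,255],
  [0,0,0,0,0.2,0,255],
  [0,0,0,0,0.2,0,255],
])

```text
t: 21.05
tool_pos: [0.5575, 0.1661, 0.1828]
ee_rot: [[-0.08, 0.997, 0.0], [0.997, 0.08, 0.0], [0.0, 0.0, -1.0]]
wrist_force: [0.0, 0.0, -1.8]
gripper_width: 0.13
grip_force: 78.1
```

carry_out([
  [0,0,0,0,0.2,0,255],
  [0,0,0,0,0.2,0,255],
  [0,0,0,0,0.2,0,255],
  [0,0,0,0,0.2,0,255],
  [0,0,0,0,0.2,0,255],
])

```text
t: 21.55
tool_pos: [0.5675, 0.1669, 0.1828]
ee_rot: [[-0.08, 0.997, -0.0], [0.997, 0.08, 0.0], [0.0, -0.0, -1.0]]
wrist_force: [-0.9, 0.3, -1.4]
gripper_width: 0.128
grip_force: 78.1
```

carry_out([
  [0,0,0,0,0.2,0,255],
  [0,0,0,0,0.2,0,255],
  [0,0,0,0,0.2,0,255],
  [0,0,0,0,0.1,0,255],
  [0,0,0,0,0,0,255],
])

```text
t: 22.05
tool_pos: [0.5744, 0.1674, 0.1828]
ee_rot: [[-0.08, 0.997, 0.0], [0.997, 0.08, -0.0], [-0.0, 0.0, -1.0]]
wrist_force: [0.1, 0.6, -1.7]
gripper_width: 0.129
grip_force: 78.1
```

```bash
python3 - <<'E'
from h import *
s=observe();print(tost(s["tool_pos"]),s["wrist_force"],s["torque"])
E
```

```text
[-0.10341441 -0.03244185  0.18281759] [ 0.11951742  0.61802255 -1.65825966] [-0.09502379  0.04683817 -0.00644606]
```

carry_out([
  [0,0,0,0,0.1,0,255],
  [0,0,0,0,0.1,0,255],
  [0,0,0,0,0.1,0,255],
  [0,0,0,0,0.1,0,255],
  [0,0,0,0,0,0,255],
])

```text
t: 22.55
tool_pos: [0.5784, 0.1677, 0.1828]
ee_rot: [[-0.08, 0.997, 0.0], [0.997, 0.08, 0.0], [-0.0, 0.0, -1.0]]
wrist_force: [-0.7, -0.7, -1.3]
gripper_width: 0.129
grip_force: 78.1
```

carry_out([
  [0,0,0,0,0.1,0,255],
  [0,0,0,0,0,0,255],
  [0,0,0,0,0.05,0,255],
  [0,0,0,0,0,0,255],
  [0,0,0,0,0,0,255],
])

```text
t: 23.05
tool_pos: [0.5797, 0.1678, 0.1828]
ee_rot: [[-0.08, 0.997, -0.0], [0.997, 0.08, -0.0], [-0.0, -0.0, -1.0]]
wrist_force: [-0.2, 0.3, -1.1]
gripper_width: 0.128
grip_force: 78.1
```

carry_out([
  [0,0,0,0,0.05,0,255],
  [0,0,0,0,0,0,255],
  [0,0,0,0,0.05,0,255],
  [0,0,0,0,0,0,255],
  [0,0,0,0,0,0,255],
])

```text
t: 23.55
tool_pos: [0.5808, 0.1679, 0.1828]
ee_rot: [[-0.08, 0.997, -0.0], [0.997, 0.08, -0.0], [-0.0, -0.0, -1.0]]
wrist_force: [-0.5, -0.7, -2.4]
gripper_width: 0.128
grip_force: 78.1
```

Now at stand x ≈ -0.097; continue in small steps until contact.

carry_out([
  [0,0,0,0,0.05,0,255],
  [0,0,0,0,0,0,255],
  [0,0,0,0,0.05,0,255],
  [0,0,0,0,0,0,255],
  [0,0,0,0,0,0,255],
])

```text
t: 24.05
tool_pos: [0.5812, 0.1679, 0.1827]
ee_rot: [[-0.08, 0.997, -0.001], [0.997, 0.08, -0.0], [-0.0, -0.001, -1.0]]
wrist_force: [-2.2, -0.6, -0.9]
gripper_width: 0.13
grip_force: 78.3
```

carry_out([
  [0,0,0,0,0.05,0,255],
  [0,0,0,0,0,0,255],
  [0,0,0,0,0.05,0,255],
  [0,0,0,0,0,0,255],
  [0,0,0,0,0,0,255],
])

```text
t: 24.55
tool_pos: [0.5813, 0.1679, 0.1827]
ee_rot: [[-0.08, 0.997, -0.003], [0.997, 0.08, -0.001], [-0.0, -0.003, -1.0]]
wrist_force: [-5.5, -0.7, 1.3]
gripper_width: 0.127
grip_force: 78.7
```

carry_out([
  [0,0,0,0,-0.12,0,255],
  [0,0,0,0,0,0.05,255],
  [0,0,0,0,0,0.05,255],
  [0,0,0,0,0,0.05,255],
  [0,0,0,0,0,0,255],
])

```text
t: 25.05
tool_pos: [0.5813, 0.1681, 0.1812]
ee_rot: [[-0.08, 0.997, -0.001], [0.997, 0.08, 0.0], [0.0, -0.001, -1.0]]
wrist_force: [-4.6, -0.0, 0.4]
gripper_width: 0.127
grip_force: 78.5
```

carry_out([
  [0,0,0,0,0,0.05,255],
  [0,0,0,0,0,0,255],
  [0,0,0,0,0,0.05,255],
  [0,0,0,0,0,0,255],
  [0,0,0,0,0,0,255],
])

```text
t: 25.55
tool_pos: [0.5813, 0.168, 0.1802]
ee_rot: [[-0.08, 0.997, -0.001], [0.997, 0.08, 0.0], [0.0, -0.001, -1.0]]
wrist_force: [-6.5, 0.1, 1.5]
gripper_width: 0.127
grip_force: 78.6
```

carry_out([
  [0,0,0,0,-0.08,0,255],
  [0,0,0,0,0,0,255],
  [0,0,0,0,0,0.05,255],
  [0,0,0,0,0,0,255],
  [0,0,0,0,0,0,255],
])

```text
t: 26.05
tool_pos: [0.5812, 0.168, 0.1799]
ee_rot: [[-0.08, 0.997, 0.001], [0.997, 0.08, 0.0], [0.0, 0.001, -1.0]]
wrist_force: [-2.4, 0.5, -1.4]
gripper_width: 0.131
grip_force: 78.4
```

```bash
python3 - <<'E'
from h import *
for i in range(4):
    s=observe();print(tost(s["tool_pos"]),s["wrist_force"],s["torque"])
im=grab_frame("wrist");g=im.max(2);cv2.imwrite("pics/w8.png",im)
E=ext("wrist",s);print(proj("wrist",[st(-.138,-.0005,.184),st(-.096,-.0005,.184),st(-.087,-.0005,.184)],E))
print(g[205,240:340])
E
```

```text
[-0.09660871 -0.03243502  0.17985355] [-2.44272496  0.50185304 -1.4088818 ] [0.01886372 0.41100634 0.0661544 ]
[-0.09660871 -0.03243502  0.17985355] [-2.44272496  0.50185304 -1.4088818 ] [0.01886372 0.41100634 0.0661544 ]
[-0.09660871 -0.03243502  0.17985355] [-2.44272496  0.50185304 -1.4088818 ] [0.01886372 0.41100634 0.0661544 ]
[-0.09660871 -0.03243502  0.17985355] [-2.44272496  0.50185304 -1.4088818 ] [0.01886372 0.41100634 0.0661544 ]
[[168.63828054 215.26026803]
 [277.09726452 215.11249412]
 [300.30542388 215.08255091]]
[125 126 127 126 124 125 126 125 126 124 125 126 126 127 126 125 125 124
 125 123 126 126 126 125 127 126 125 125 126 126 127 125 126 126 125 125
 126 126 126 126 125 125 127 126 126 125 125 126 127 126 125 127 126 127
 126 126 121  90  67  61  66  68  68  67  66  69  67  65  65  72  98 110
 114 117 118 119 119 115 117 117 117 117 117 118 117 118 116 116 120 118
 117 117 118 115 118 117 117 117 118 117]
```

carry_out([
  [0,0,0,0,-0.03,0.05,255],
  [0,0,0,0,0,0,255],
  [0,0,0,0,0,0,255],
  [0,0,0,0,0,0,255],
  [0,0,0,0,0,0,255],
])

```text
t: 26.6
tool_pos: [0.5812, 0.1679, 0.1797]
ee_rot: [[-0.08, 0.997, 0.002], [0.997, 0.08, 0.0], [0.0, 0.002, -1.0]]
wrist_force: [-1.8, 0.1, 1.1]
gripper_width: 0.125
grip_force: 78.5
```

carry_out([
  [0,0,0,0,0,0.05,255],
  [0,0,0,0,0,0,255],
  [0,0,0,0,0,0,255],
  [0,0,0,0,0,0,255],
  [0,0,0,0,0,0,255],
])

```text
t: 27.1
tool_pos: [0.5812, 0.1679, 0.1795]
ee_rot: [[-0.08, 0.997, 0.002], [0.997, 0.08, 0.0], [0.0, 0.002, -1.0]]
wrist_force: [-0.9, -0.2, 5.0]
gripper_width: 0.132
grip_force: 79.1
```

carry_out([
  [0,0,0,0,0,-0.05,255],
  [0,0,0,0,0,0,255],
  [0,0,0,0,0,0,225],
  [0,0,0,0,0,0,215],
  [0,0,0,0,0,0,205],
], squeeze=20)

```text
t: 27.6
tool_pos: [0.5797, 0.1677, 0.1785]
ee_rot: [[-0.08, 0.997, -0.002], [0.997, 0.08, -0.0], [-0.0, -0.002, -1.0]]
wrist_force: [-0.3, 0.0, -0.2]
gripper_width: 0.198
grip_force: 0.0
```

carry_out([
  [0,0,0,0,0,0,195],
  [0,0,0,0,0,0,180],
  [0,0,0,0,0,0,160],
  [0,0,0,0,0,0,140],
  [0,0,0,0,0,0,140],
])

```text
t: 28.1
tool_pos: [0.5805, 0.1679, 0.1793]
ee_rot: [[-0.08, 0.997, -0.0], [0.997, 0.08, -0.0], [-0.0, -0.0, -1.0]]
wrist_force: [0.1, 0.1, 0.0]
gripper_width: 0.451
grip_force: 0.0
```

```bash
python3 - <<'E'
from h import *
s=observe();print(tost(s["tool_pos"]),s["wrist_force"],s["gripper_width"])
im=grab_frame("wrist");g=im.max(2);cv2.imwrite("pics/w9.png",im)
a=cv2.imread("pics/w8.png").max(2)
for r in(110,150,205,260): print(r,np.where(abs(np.diff(a[r,225:330].astype(int)))>15)[0]+225,np.where(abs(np.diff(g[r,225:330].astype(int)))>15)[0]+225)
for c in(265,280):print(c,a[60:140,c][::2],g[60:140,c][::2])
E
```

```text
[-0.097394   -0.03243938  0.17928312] [0.109358   0.14878187 0.01705913] 0.4512684850406668
110 [255 256] [258 259 260 298]
150 [255 256 257 310 311] [257 258 259 319 320]
205 [296 297 309] [298 299 311 312]
260 [258 259 295 296] [259 260 296 297 298]
265 [132 133 135 134 133 135 133 134 133 133 133 134 133 133 134 132 133 134
 134 132 127  77  75  75  75  87 128 127 128 127 127 128 126 127 128 127
 128 126 126 127] [208 169 171 170 171 149 145 145 146 144 145 144 142 145 145 145 146 146
 146 146 138 103  79  77  77  77  89 125 128 128 128 127 126 129 127 127
 127 128 126 126]
280 [134 133 134 133 133 133 132 132 132 132 131 131 134 132 131 130 132 129
 129 129 121  73  75  75  76  87 127 128 126 127 127 127 127 127 129 127
 128 127 129 128] [132 135 133 132 134 133 132 132 131 134 133 132 131 130 130 130 131 130
 129 126  79  79  78  77  79  77  91 129 128 127 128 128 126 126 127 128
 129 128 127 125]
```

carry_out([
  [0,0,0,0,0,-0.5,140],
  [0,0,0,0,0,-1,140],
  [0,0,0,0,0,-1.5,140],
  [0,0,0,0,0,-2,140],
  [0,0,0,0,0,-2,140],
])

```text
t: 28.65
tool_pos: [0.5805, 0.1679, 0.2508]
ee_rot: [[-0.08, 0.997, 0.001], [0.997, 0.08, 0.0], [0.0, 0.001, -1.0]]
wrist_force: [0.2, 0.7, 0.5]
gripper_width: 0.449
grip_force: 0.0
```

carry_out([
  [0,0,0,0,0,-2,140],
  [0,0,0,0,0,-2,140],
  [0,0,0,0,0,-2,140],
  [0,0,0,0,0,-1,140],
  [0,0,0,0,0,0,140],
])

```text
t: 29.15
tool_pos: [0.5814, 0.168, 0.3217]
ee_rot: [[-0.08, 0.997, 0.005], [0.997, 0.08, 0.0], [0.0, 0.005, -1.0]]
wrist_force: [0.9, -0.1, -0.5]
gripper_width: 0.448
grip_force: 0.0
```

```bash
python3 - <<'E'
from h import *
s=observe();print(tost(s["tool_pos"]),s["wrist_force"])
im=grab_frame("wrist");g=im.max(2).astype(int);cv2.imwrite("pics/w10.png",im)
E=ext("wrist",s);zt=.184+.029  # hanging: hole centre 3 below axis
q=lambda x,y,z:proj("wrist",[st(x,y,z)],E)[0].round(1)
print("pred top +y (back,front)",q(-.102,.0405,zt),q(-.09,.0405,zt)," -y",q(-.102,-.0595,zt),q(-.09,-.0595,zt)," bar end",q(-.102,.0805,zt-.094),q(-.09,.0805,zt-.094),"collar",q(-.087,0,.184))
e=lambda v:np.where(abs(np.diff(v))>15)[0]
for r in(30,60,110,130,170,210,250,280): print(r,e(g[r,200:360])+200)
for c in(268,276,284): print(c,e(g[:,c]))
E
```

```text
[-0.09644931 -0.03236825  0.32165321] [ 0.88093014 -0.14516228 -0.52812151]
pred top +y (back,front) [266.8  98.2] [285.6  98.1]  -y [268.1 243.1] [284.8 243. ]  bar end [268.8  45.9] [283.1  45.9] collar [288.3 154. ]
30 [209 210 273 274 341 342]
60 [211 212 268 269 340 341 342]
110 [266 267 290 291 318 319 320 321 347 348]
130 [266 267 290 291 317 318 320 339 341 345 346 347]
170 [266 267 268 284 285 316 317 318 319]
210 [201 202 203 204 205 267 284]
250 [219 220 221 236 237 239 258 259 260 261 262]
280 [206 207 220 221 230 231 270 271 274 275 276 277 278 323 324 325 333 334
 348 357 358]
268 [  7   8  62  99 178 179 261 262 267 274 326 327 328 368 369 370 375 376
 377 402 403 404]
276 [ 94  99 181 182 183 278 279 280 288 289 323 324 366 367 368 375 376 378
 379 393 394 395 404 405]
284 [ 99 185 186 291 292 293 297 304 320 321 365 366 367 374 375 376 401 402
 403 404]
```

carry_out([
  [0,0,0,0,0,0,140],
  [0,0,0,0,0,0,140],
  [0,0,0,0,0,0,140],
  [0,0,0,0,0,0,140],
  [0,0,0,0,0,0,140],
])

```text
t: 29.7
tool_pos: [0.5804, 0.1679, 0.3189]
ee_rot: [[-0.08, 0.997, -0.001], [0.997, 0.08, -0.0], [-0.0, -0.001, -1.0]]
wrist_force: [-0.3, 0.1, -0.7]
gripper_width: 0.456
grip_force: 0.0
```

```bash
python3 - <<'E'
from h import *
s=observe();im=grab_frame("wrist");g=im.max(2).astype(int)
E=ext("wrist",s)
def q(y,z,roll):
    dy,dz=y-.009,z-.112; c,k=np.cos(roll),np.sin(roll)
    return proj("wrist",[st(-.096,-.0005+c*dy-k*dz,.181+k*dy+c*dz)],E)[0][1].round(1)
for r in(-.05,0,.05): print(r,"top+y",q(.05,.144,r),"top-y",q(-.05,.144,r),"barend",q(.09,.05,r))
print(g[30:62,276],g[90:102,276],g[232:256,276]);print(im[30:62,276].tolist()[::1])
t=grab_frame("top");o=cv2.imread("pics/top0.png")
d=cv2.absdiff(t,o).max(2)
for n,(a,b,c,e) in dict(rack=(145,240,285,390),tin=(170,235,90,150),offc=(185,275,215,275),drill=(115,160,240,320),hammer=(230,320,155,190)).items():
    m=d[a:b,c:e]>40;print(n,m.sum(),m.size)
E
```

```text
-0.05 top+y 95.4 top-y 243.8 barend 50.0
0 top+y 98.1 top-y 244.4 barend 45.4
0.05 top+y 100.9 top-y 244.7 barend 40.8
[185 209 214 213 214 209 205 203 204 204 204 203 204 202 183 144 122 122
 121 122 119 122 121 122 120 122 120 121 120 121 120 121] [117 115 118 116 113  89  71  70  73  87 110 116] [183 182 181 181 181 181 182 181 181 182 181 181 183 190 195 195 194 193
 194 193 194 193 196 208]
[[161, 177, 185], [181, 200, 209], [185, 205, 214], [184, 203, 213], [186, 203, 214], [180, 200, 209], [178, 196, 205], [175, 193, 203], [176, 194, 204], [177, 194, 204], [176, 195, 204], [176, 194, 203], [177, 195, 204], [174, 192, 202], [158, 174, 183], [126, 136, 144], [110, 117, 122], [109, 116, 122], [107, 115, 121], [108, 116, 122], [107, 115, 119], [108, 116, 122], [108, 115, 121], [109, 116, 122], [107, 115, 120], [108, 116, 122], [108, 115, 120], [107, 115, 121], [106, 115, 120], [107, 115, 121], [107, 115, 120], [108, 116, 121]]
rack 277 9975
tin 1306 3900
offc 0 5400
drill 0 3600
hammer 2030 3150
```

```bash
python3 -c "
from plant import *
print(job_done())"
```

```text
the job is handed in; nothing more can be done
None
```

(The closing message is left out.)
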